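Clamp a pipe and pin the clamp bar

ROBOT

A 7-joint arm with a two-finger parallel gripper is mounted at the origin on the work surface. World frame = base frame: x ahead of the robot, y to its left, z up, the work surface at z = 0. Lengths are in m, angles in rad, forces in N, time in s.
With the tool pointing down it reaches from about 0.425 to 0.925 m from the base axis. Payload 6.8 kg.
Tool frame: the origin (TCP) lies between the finger pads; the fingertips stand 22 mm ahead of it and the grasp point (between the pads) lies 3 mm ahead of it; z points along the fingers, y is the direction in which the jaws open and shut (so a half turn about z gives the same grasp; the last joint's range is limited). The gripper opens to 85 mm and grips with 20 to 120 N. Pads are 22 mm wide; open, the fingers measure 114 mm over their backs; the gripper's body (76 mm by 85 mm) begins 54 mm behind the grasp point. The pads swing forward as they close: fully open they stand 13 mm farther back than shut.
Start: joints at [-1.379, 0.477, 0.022, 1.555, -0.011, 1.109, -0.083], TCP at [0.199, 0.645, 0.214] pointing down, gripper open.
Joint ranges: [-2.96, 2.96], [-0.34, 2.1], [-1.41, 1.46], [0.24, 2.44], [-1.37, 4.51], [0.17, 1.92], [-2.96, 2.96]. Speed limits (rad/s): [2.39, 2.39, 3.14, 3.14, 3.14, 3.14, 3.14].

INTERFACE

Orientations are given as a unit quaternion [w, x, y, z].
In Python, from station import bot gives the robot as it stands. The module is installed in compiled form; this text tells all that it offers.
- The arm moves only by the tool drive_tool, never from a script. Its argument "series" is one flat list of numbers, 7 for each row, row after row: the opening, from -1 (shut) to 1 (fully open), then the shift along the tool's x, y, z in mm, then the turn, a rotation vector about the tool's x, y, z in rad. In form: [jaw, x, y, z, wx, wy, wz, jaw, x, y, z, wx, wy, wz, ...]. A call has 1 to 12 rows; each row shifts and turns the commanded pose from where the row before left it, along the tool's axes as they then stand; what a row does not reach is not made up. A row lasts 1/8 s, in which the tool goes at most 62.5 mm and 10.7 degrees, less where a joint would pass 70% of its speed; a pose out of reach is approached as far as the arm can. A call with a gripper value outside its range is refused whole. The fingers move at their own pace and stop on an object; "force" is the grip in N (left out, the last holds). Time passes only in rows, so rows that do not move let the fingers close. It gives the time, the measured TCP pose, the force and the opening at its end, in the units of the state.
- bot.get_obs(): the state, without advancing time (a new reading comes with each control period).
- bot.read_camera(name): name is "scene" or "top" or "wrist"; returns a dict with "pixels" (480x640x3 uint8, blue, green, red), "camera_matrix" (3x3 intrinsics, pixels), "rvec" (rotation vector, rad) and "tvec" (3), from world to camera coordinates, as OpenCV has them. Camera axes: x right, y down, z forward; pixel columns grow to the right and rows downward; lengths in m; the calibration is good to about 2 mm. A picture is of the moment at which its call begins. There is no depth.
- bot.hand_in(): hands the job in, once; it reports no verdict.
The state is a dict: "t": time; "q": joint angles; "joint_vel": joint speeds; "joint_torque": joint torques, N m; "eef_pos": TCP position; "tool_rot": TCP orientation; "contact_force": force on the tool from outside, world axes, zero at the start; "torque": the same for the moment, N m; "gripper_width": opening from 0.0 (shut) to 1.0 (fully open).
Only numpy, scipy, OpenCV 4.12 (cv2) and the standard library are available. Lean on these libraries where they do the work, as an engineer would, in place of code of your own. Each camera call takes 0.05 s, during which the arm holds its last target. There are 200 camera calls.

TASK

Swing the red bar of the bench pipe clamp right back to its stop, lay the grey pipe in the two V-blocks so that it sticks out about equally at both ends, and swing the bar fully shut over it. Then lock the bar with the loose orange-handled pin: push it, from the side away from the bar's black handle, through the yellow lugs and the bar's tongue until its handle is home against the lug. Let go of everything and leave the loose fittings alone.

Things in the scene. Friction and masses are not known exactly. Their poses are not given: they have to be found in the camera images.
- clamp: pipe clamp bolted to the bench: dark base plate 110 (x) x 225 (y) x 12 mm. Origin at the centre of its underside on the bench; z up, x along the pipe and pin direction, y from the pin side (-y) to the hinge side (+y). Parts: two V-blocks, two yellow lugs with holes, yellow hinge cheeks (y 70 to 100 mm, 104 mm high), red bar.
- clamp_cradle (a point): where the pipe's centre lies when it rests centred in both V-blocks: clamp x = 0, y = 0, z = 60 mm; axes as the clamp's. Aluminium V-blocks, each 18 mm thick, centred at x = -45 and +45 mm, reach y = -34 to +34 mm and 59 mm high; 72 mm free between them. The pipe lies along x.
- clamp_hole (a point): centre of the mouth of the lug hole where the pin enters: clamp x = -17, y = -80, z = 60 mm; axes as the clamp's; the pin goes in along +x. Two upright yellow lugs 8 mm thick, 40 mm wide, 82 mm high, outer faces at x = -17 and +17 mm, with the bar's 12 mm thick tongue between them when shut; all holes 19 mm.
- bar_hinge (a point): point on the hinge axis of the red bar, 92 mm above the bench at clamp x = 0, y = 85 mm; the hinge axis runs along the clamp's x; axes as the clamp's
- bar (a joint): angle of the red bar: 0 = shut at its stop, level from the hinge towards clamp -y, 5 mm clear of the pipe, holes in line; grows as it swings up and over to +y; 1.57 upright, 2.5 fully back at its stop. Stiff hinge (0.45 N m): it stays where it is left, needs 1 to 5 N at the handle, and must be pressed down the last bit to reach 0.
- bar_handle (a point): grip point on the bar's black round handle, a rod 14 mm thick and 65 mm long that stands out of the bar's side along clamp +x at its end, 165 mm from the hinge axis; the point is 50 mm from the bar's centre plane (bar 30 mm wide, 14 mm thick). When shut it is at clamp x = 50, y = -80, z = 92 mm.
- pipe: light grey plastic pipe with a thin green stripe, 180 mm long, 40 mm diameter, about 0.15 kg, lying on the bench; origin at its centre on its axis, x along the pipe. It can roll.
- pin: loose retaining pin, 120 mm long, lying on the bench: orange square handle 60 mm long, 24 x 24 mm; origin at the handle's centre (12 mm above the bench); x along the pin towards its tip. A coaxial 16 mm steel shank stands 60 mm out of the handle's +x face (30 mm from the origin); its last 14 mm taper to 7 mm. When home that face meets the lug.
- pin_tip (a point): tip of the pin's shank, 90 mm from the pin's origin along its x
- elbow: bystander: light grey plastic pipe elbow, about 80 x 77 mm, 44 mm high, origin under it; leave alone
- coupling: bystander: light grey plastic sleeve, 54 mm diameter, 55 mm high, standing, origin under its centre; leave alone
- union: bystander: brass pipe union, 56 mm wide, 58 mm high, standing, origin under its centre; leave alone
There are look-alikes about, which are no part of the job. What is shaped like the pipe but blue or purple is not meant.

How it is judged:
By the outcome, as a careful person would: the job done as asked, in the order asked, and still so for the second after the job is handed in, with the robot touching nothing.
It also fails if it takes over 72 s, if anything falls off the work surface, if the arm or the gripper's body presses on something with over 40 N, if the wrist force passes 120 N, or if a joint passes its speed limit or range.

## Working session

There is one attempt and no reset: what is moved stays moved. The work goes in short steps, Python scripts to look and compute and a tool call to move; the robot and the scene stay as the last step left them, time stands still between calls to the robot, and variables do not carry over. Pictures are saved under pics/ and viewed, about 8 in all and at most 12, crops included, and the job is handed in when it is done.

Besides the shell and the picture viewer there is one more tool, called after "Call:" in YAML: its name, and indented under it one key for each argument. drive_tool: Moves the arm, as the interface text tells. Its arguments: {"type":"object","properties":{"series":{"type":"array"},"force":{"type":"number"}},"required":["series"]}

```bash
mkdir -p pics
python3 - <<'E'
from station import bot
import cv2,numpy as np,pickle
o=bot.get_obs();print(o)
for n in("scene","top"):
    d=bot.read_camera(n);cv2.imwrite(f"pics/{n}0.png",d["pixels"]);pickle.dump(d,open(f"{n}0.pkl","wb"))
    print(n,d["camera_matrix"],d["rvec"],d["tvec"], -cv2.Rodrigues(np.array(d["rvec"]))[0].T@np.array(d["tvec"]).ravel())
E
```

```text
{'t': 0.0, 'q': array([-1.37910338,  0.47777864,  0.02232903,  1.55647736, -0.0114848 ,
        1.10927624, -0.08311374]), 'joint_vel': array([-9.86600080e-05,  2.13480440e-03, -8.84127674e-04, -1.55759857e-04,
        1.84082646e-03, -1.01614257e-03, -2.93375814e-04]), 'joint_torque': array([-2.90030493e-05, -5.96440887e+01,  1.60760846e+00, -2.81201738e+01,
        1.23654550e-02,  9.21965257e-03, -1.75459758e-05]), 'eef_pos': array([0.19917209, 0.64428827, 0.21332898]), 'tool_rot': array([-6.41765741e-05,  1.49323899e-01,  9.88787921e-01, -9.03462890e-04]), 'contact_force': array([-0.03746167,  0.21750156, -0.81604495]), 'torque': array([ 0.03051172, -0.01158813, -0.02107433]), 'gripper_width': 0.9972352484214282}
scene [[510.847125     0.         317.83606099]
 [  0.         510.847125   231.23288861]
 [  0.           0.           1.        ]] [ 1.78541327  2.02419132 -0.57824639] [ 0.13330824 -0.40955499  1.47063798] [ 1.14434892 -0.00612842  1.01917144]
top [[545.19041885   0.         318.06420464]
 [  0.         545.19041885 236.95846705]
 [  0.           0.           1.        ]] [ 2.18880576 -2.17757217  0.11757526] [-0.10810566  0.54248413  1.21345159] [ 0.43102777 -0.08438953  1.25917994]
```

View pics/top0.png

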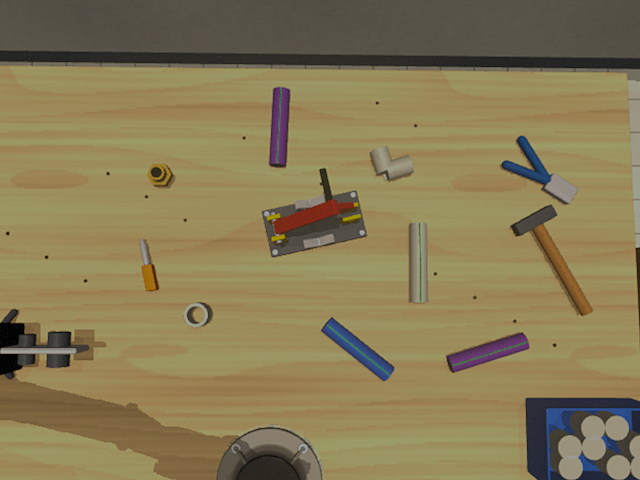

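View pics/scene0.png

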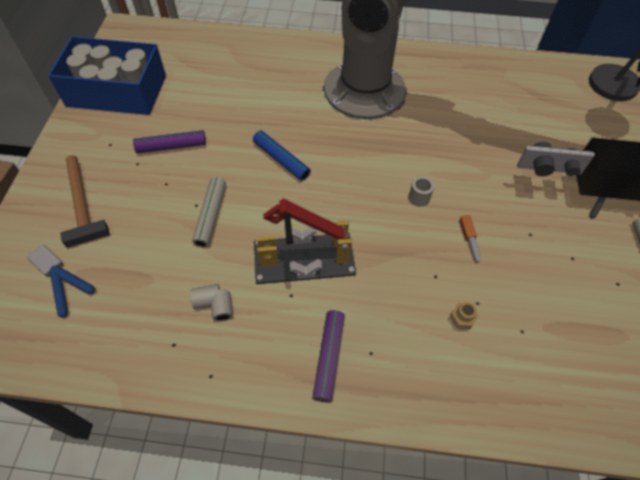

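Top view: the clamp is at about (315,224), with its hinge at left (272,228), lugs at right (350,211) and the handle tip at (322,170). The grey pipe is at (418,262). The pin is at (149,265) with its tip up, which is world +x. The scene view agrees, and the bar is partly raised.

```bash
cat > h.py <<'E'
import cv2,numpy as np,pickle
def cam(d):
    R=cv2.Rodrigues(np.array(d["rvec"],float))[0];t=np.array(d["tvec"],float).ravel();return np.array(d["camera_matrix"]),R,t
def ray(d,p):
    K,R,t=cam(d);return -R.T@t,R.T@np.linalg.inv(K)@np.array([p[0],p[1],1.])
def onz(d,p,z):
    c,v=ray(d,p);return c+v*(z-c[2])/v[2]
def proj(d,P):
    K,R,t=cam(d);return cv2.projectPoints(np.array(P,float).reshape(-1,1,3),R,t,K,None)[0].reshape(-1,2)
def tri(d1,p1,d2,p2):
    (a,u),(b,v)=ray(d1,p1),ray(d2,p2);u/=np.linalg.norm(u);v/=np.linalg.norm(v)
    s=np.linalg.lstsq(np.c_[u,-v],b-a,rcond=None)[0];P,Q=a+u*s[0],b+v*s[1];return (P+Q)/2,np.linalg.norm(P-Q)
def mask(d,lo,hi,roi):
    m=cv2.inRange(cv2.cvtColor(d["pixels"],cv2.COLOR_BGR2HSV),np.array(lo),np.array(hi));o=np.zeros_like(m);x0,y0,x1,y1=roi;o[y0:y1,x0:x1]=m[y0:y1,x0:x1];return o
def rect(m):
    return cv2.minAreaRect(cv2.findNonZero(m))
E
python3 - <<'E'
from h import *
T=pickle.load(open("top0.pkl","rb"));S=pickle.load(open("scene0.pkl","rb"))
hsv=lambda d,x,y:cv2.cvtColor(d["pixels"],cv2.COLOR_BGR2HSV)[y,x]
for n,x,y in[("plate",325,245),("plate",290,215),("wood",240,240),("pipe",413,260),("pipe",424,260),("orange",149,278),("shank",144,248),("wood",400,240),("bolt",275,252)]:print(n,hsv(T,x,y))
big=cv2.resize(T["pixels"][160:270,250:380],None,fx=6,fy=6,interpolation=cv2.INTER_CUBIC)[:600]
b2=cv2.resize(S["pixels"][190:290,245:365],None,fx=6,fy=6,interpolation=cv2.INTER_CUBIC)
cv2.imwrite("pics/c1.png",np.hstack([cv2.resize(T["pixels"][165:265,255:375],None,fx=6.6,fy=6)[:, :],]))
cv2.imwrite("pics/c1.png",cv2.resize(np.vstack([T["pixels"][162:262,255:375],S["pixels"][190:290,245:365]]),None,fx=3,fy=3,interpolation=cv2.INTER_CUBIC))
E
```

```text
plate [21 98 60]
plate [  4 188 122]
wood [ 19 119 146]
pipe [ 22  53 129]
pipe [ 22  55 143]
orange [ 20 229 157]
shank [ 13  32 144]
wood [ 20 119 157]
bolt [ 70   5 161]
```

View pics/c1.png

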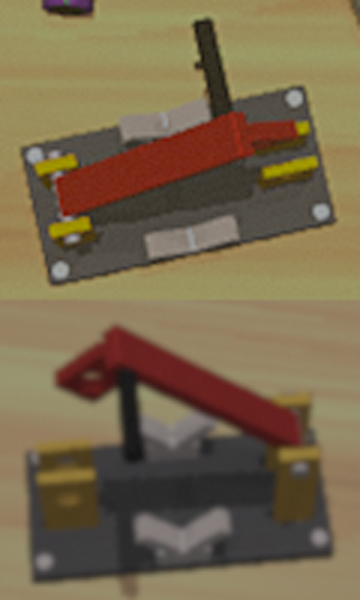

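The crop shows the four bolts, the V-blocks, the lugs (right in the top view) and the handle rod. The rod tip is at about (323,169) in the top view and (290,243) in the scene view.

Run:
```python
from h import *
T=pickle.load(open("top0.pkl","rb"));S=pickle.load(open("scene0.pkl","rb"))
def blob(d,p,smax=60,vmin=115,r=4):
    x,y=map(round,p);m=mask(d,(0,0,vmin),(180,smax,255),(x-r,y-r,x+r+1,y+r+1));q=cv2.findNonZero(m);return q.reshape(-1,2).mean(0)
top=[(267,213.7),(353.3,194.3),(275,252),(362,232.7)]
sc=[(245+45/3,190+(560-300)/3),(245+319/3,190+(537-300)/3)]
bt=[blob(T,p) for p in top];P=np.array([onz(T,p,.014)for p in bt]);print(np.round(bt,1).tolist(),"\n",P.round(4))
bs=[blob(S,p) for p in sc];print(np.array([onz(S,p,.014)for p in bs]).round(4),"scene +x bolts (lug side, hinge side)")
c=P.mean(0);yv=(P[0]-P[1]+P[2]-P[3])[:2];yaw=np.arctan2(yv[1],yv[0])-np.pi/2
xv=(P[0]-P[2]+P[1]-P[3])[:2];print("centre",c.round(4),"yaw",yaw,np.arctan2(xv[1],xv[0]),"len",np.linalg.norm(yv)/2,np.linalg.norm(xv)/2)
# pipe
m=mask(T,(0,0,100),(180,85,255),(400,210,436,312));r=rect(m);print("pipe rect",r)
bx=cv2.boxPoints(r);Pp=np.array([onz(T,p,.02)for p in bx]);print(Pp.round(4), "c",onz(T,r[0],.025).round(4), cv2.countNonZero(m))
m=mask(S,(0,0,100),(180,85,255),(185,168,235,255));r=rect(m);print("scene pipe",r,onz(S,r[0],.02).round(4))
# pin
m=mask(T,(5,190,90),(24,255,255),(135,255,165,300));r=rect(m);print("handle",r,onz(T,r[0],.018).round(4));o=onz(T,r[0],.018)
m2=mask(T,(0,0,90),(180,75,255),(132,230,160,268));r2=rect(m2);print("shank",r2,onz(T,r2[0],.014).round(4));s=onz(T,r2[0],.014)
print("pin dir",np.arctan2(*(s-o)[1::-1]),"dist",np.linalg.norm((s-o)[:2]))
m=mask(S,(2,170,90),(22,255,255),(455,205,490,242));r=rect(m);print("scene handle",r,onz(S,r[0],.014).round(4))
print("rod tip",tri(T,(323,169),S,(290,243)))
R=lambda P:np.array([[np.cos(yaw),np.sin(yaw),0],[-np.sin(yaw),np.cos(yaw),0],[0,0,1]])@(P-[c[0],c[1],0])
print("clamp frame",R(tri(T,(323,169),S,(290,243))[0]))
```

```text
[[266.5, 213.3], [352.8, 194.3], [274.6, 251.7], [361.6, 232.0]] 
 [[ 0.5979  0.0133  0.014 ]
 [ 0.6436 -0.1853  0.014 ]
 [ 0.5096 -0.0063  0.014 ]
 [ 0.5562 -0.2055  0.014 ]]
[[ 0.6426 -0.1862  0.014 ]
 [ 0.5964  0.0133  0.014 ]] scene +x bolts (lug side, hinge side)
centre [ 0.5768 -0.096   0.014 ] yaw 0.22782250053065223 0.2231176634426373 len 0.20422901120585557 0.09005802510961336
pipe rect ((419.0, 262.0), (80.0, 16.0), 90.0)
[[ 0.5793 -0.3186  0.02  ]
 [ 0.5795 -0.3554  0.02  ]
 [ 0.397  -0.3529  0.02  ]
 [ 0.3969 -0.3166  0.02  ]] c [ 0.4873 -0.3349  0.025 ] 1231
scene pipe ((209.5, 211.0), (86.0, 49.0), 90.0) [ 0.4884 -0.3336  0.02  ]
handle ((148.67306518554688, 277.3653869628906), (26.083446502685547, 10.59027099609375), 78.69007110595703) [0.4498 0.2768 0.018 ]
shank ((144.0433807373047, 251.39810180664062), (25.49324607849121, 6.695816993713379), 79.3803482055664) [0.5087 0.2904 0.014 ]
pin dir 0.22591730230629248 dist 0.0604761077373301
scene handle ((467.4500427246094, 226.3500213623047), (20.55480194091797, 8.221921920776367), 71.56504821777344) [0.4489 0.2757 0.014 ]
rod tip (array([ 0.66083043, -0.10973885,  0.20399251]), np.float64(0.003360659143538892))
clamp frame [ 0.07872582 -0.03239523  0.20399251]
```

Call:
drive_tool:
  series: [1, 0, 0, -20, 0, 0, -0.176, 1, 0, 0, -20, 0, 0, -0.176, 1, 0, 0, -20, 0, 0, -0.176, 1, -16, -50, 0, 0, 0, 0, 1, -16, -50, 0, 0, 0, 0, 1, -16, -50, 0, 0, 0, 0, 1, -16, -50, 0, 0, 0, 0, 1, -16, -50, 0, 0, 0, 0, 1, -16, -50, 0, 0, 0, 0, 1, -16, -50, 0, 0, 0, 0, 1, -16, -50, 0, 0, 0, 0, 1, -16, -50, 0, 0, 0, 0]
  force: 40

```text
t: 1.6
eef_pos: [0.4418, 0.2374, 0.2741]
tool_rot: [-0.0, -0.114, 0.993, -0.0]
contact_force: [1.5, -0.0, 0.9]
gripper_width: 1.001
```

```bash
cat > w.py <<'E'
# python3 w.py x y z yawoff : tool pose in clamp frame, and tool-axes shift (mm) to the target given in clamp mm
import sys,numpy as np
from station import bot
from scipy.spatial.transform import Rotation as Ro
C=np.array([.5765,-.096,0]);Y=.227
o=bot.get_obs();q=o["tool_rot"];R=Ro.from_quat([q[1],q[2],q[3],q[0]]).as_matrix();Rc=Ro.from_euler("z",Y).as_matrix()
p=Rc.T@(o["eef_pos"]-C)*1e3;A=Rc.T@R
print("t",o["t"],"clamp mm",p.round(1),"jaw yaw off",round(float(np.arctan2(-A[0,1],A[1,1])),4),"tool z",A[:,2].round(3),"F",(Rc.T@o["contact_force"]).round(1),"w",round(o["gripper_width"],3))
if len(sys.argv)>3:print("shift",(A.T@(np.array(list(map(float,sys.argv[1:4])))-p)).round(1))
E
python3 w.py 62 -34.6 270
```

```text
t 1.6 clamp mm [-56.2 355.2 274.1] jaw yaw off 0.0012 tool z [-0. -0. -1.] F [ 1.4 -0.4  0.9] w 1.001
shift [-117.7 -389.9    4.1]
```

Call:
drive_tool:
  series: [1, -14.7, -48.7, 0, 0, 0, 0, 1, -14.7, -48.7, 0, 0, 0, 0, 1, -14.7, -48.7, 0, 0, 0, 0, 1, -14.7, -48.7, 0, 0, 0, 0, 1, -14.7, -48.7, 0, 0, 0, 0, 1, -14.7, -48.7, 0, 0, 0, 0, 1, -14.7, -48.7, 0, 0, 0, 0, 1, -14.7, -48.7, 0, 0, 0, 0, 1, 0, 0, 0, 0, 0, 0]

```text
t: 2.72
eef_pos: [0.6442, -0.119, 0.2735]
tool_rot: [-0.001, -0.111, 0.994, -0.001]
contact_force: [-1.0, 0.6, -0.5]
gripper_width: 1.004
```

```bash
python3 w.py 62 -34.6 208.7
python3 - <<'E'
from station import bot;import cv2,pickle
for n in("wrist",):
    d=bot.read_camera(n);pickle.dump(d,open("w1.pkl","wb"));cv2.imwrite("pics/w1.png",d["pixels"])
E
```

```text
t 2.725 clamp mm [ 60.8 -37.6 273.5] jaw yaw off -0.0055 tool z [-0.002 -0.003 -1.   ] F [-0.8  0.9 -0.5] w 1.004
shift [-1.3  3.2 64.8]
```

View pics/w1.png

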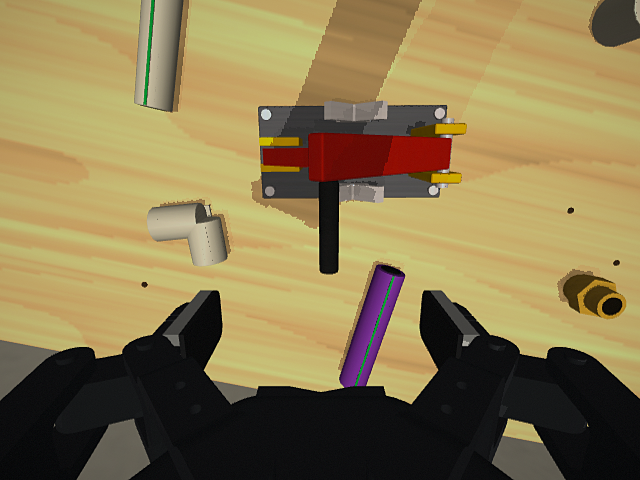

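The wrist view shows the rod from (328,180) to (328,272), midway between the jaws. Now I'll descend 65 mm, close, and lift along the arc.

Run:
```python
from h import *
d=pickle.load(open("w1.pkl","rb"));C=np.array([.5765,-.096,0]);c,s=np.cos(.227),np.sin(.227);R=np.array([[c,s,0],[-s,c,0],[0,0,1]])
for p in[(328,270),(329,185)]:print((R@(onz(d,p,.205)-C)).round(4))
print(proj(d,[[*(C[:2]+R.T[:2,:2]@[.062,-.0346]),.205]]))
```

```text
[ 0.0794 -0.0326  0.205 ]
[ 0.0181 -0.032   0.205 ]
[[325.23240287 247.01580846]]
```

Call:
drive_tool:
  series: [1, -1, 3, 22, 0, 0, 0, 1, 0, 0, 22, 0, 0, 0, 1, 0, 0, 20, 0, 0, 0, -1, 0, 0, 0, 0, 0, 0, -1, 0, 0, 0, 0, 0, 0, -1, 0, 0, 0, 0, 0, 0, -1, 0, 0, 0, 0, 0, 0, -1, 0, 0, 0, 0, 0, 0]
  force: 30

```text
t: 3.78
eef_pos: [0.6445, -0.1107, 0.2107]
tool_rot: [0.0, -0.114, 0.994, -0.0]
contact_force: [0.2, -0.9, -0.1]
gripper_width: -0.003
```

```bash
python3 w.py 62 -34.6 208.7
```

```text
t 3.775 clamp mm [ 63.  -29.6 210.7] jaw yaw off 0.0011 tool z [ 0.001 -0.    -1.   ] F [-0.  -0.9 -0.1] w -0.003
shift [ 1. -5.  2.]
```

The jaws closed fully, so they missed the rod. I'll look.

Run:
```python
from station import bot;import cv2,pickle,numpy as np
im=[]
for n,(x,y) in(("wrist",(180,80)),("scene",(180,130))):
    d=bot.read_camera(n);pickle.dump(d,open(n[0]+"2.pkl","wb"));im.append(d["pixels"][y:y+300,x:x+300])
cv2.imwrite("pics/m2.png",np.hstack(im))
```

```text
(no output)
```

View pics/m2.png

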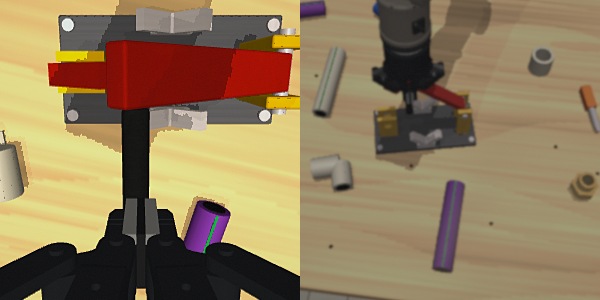

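Run:
```python
from h import *
C=np.array([.5765,-.096,0]);c,s=np.cos(.227),np.sin(.227);R=np.array([[c,s,0],[-s,c,0],[0,0,1]])
for f,rows in(("w1.pkl",(200,215,230,245,260)),("w2.pkl",(200,215,230,245,260))):
    d=pickle.load(open(f,"rb"));g=cv2.cvtColor(d["pixels"],cv2.COLOR_BGR2HSV)[...,2];K,Rr,t=cam(d);print(f,"f",K[0,0],"campos",(R@(-Rr.T@t-C)).round(4))
    for r in rows:
        xs=np.where(g[r,290:350]<50)[0]+290
        if len(xs):
            a,b=xs.min()-.5,xs.max()+.5;depth=K[0,0]*.014/(b-a);cc,v=ray(d,((a+b)/2,r));print(r,a,b,"pt",(R@(cc+v*depth-C)).round(4))
d=pickle.load(open("w2.pkl","rb"))
print("red bar corner check proj theta:")
for th in(.3,.4,.5,.6,.7,.76):
    P=[[x,.085-.165*np.cos(th),.092+.165*np.sin(th)] for x in(.015,.04,.062,.08)];print(th,proj(d,(R.T@np.array(P).T).T+C).round(0).tolist())
```

```text
w1.pkl f 332.79257560432643 campos [-0.0055 -0.037   0.4329]
200 318.5 338.5 pt [ 0.0289 -0.0322  0.2008]
215 318.5 338.5 pt [ 0.0391 -0.0323  0.2035]
230 318.5 338.5 pt [ 0.0492 -0.0323  0.2063]
245 319.5 338.5 pt [ 0.0628 -0.0317  0.1973]
260 319.5 337.5 pt [ 0.0778 -0.0319  0.1872]
w2.pkl f 332.79257560432643 campos [-0.0036 -0.0298  0.3699]
200 300.5 328.5 pt [ 0.0213 -0.0328  0.2042]
215 301.5 328.5 pt [ 0.0297 -0.0326  0.2001]
230 301.5 328.5 pt [ 0.0372 -0.0326  0.2022]
245 302.5 328.5 pt [ 0.0466 -0.0325  0.1978]
260 302.5 328.5 pt [ 0.0544 -0.0324  0.2   ]
red bar corner check proj theta:
0.3 [[257.0, 177.0], [259.0, 213.0], [261.0, 243.0], [262.0, 267.0]]
0.4 [[262.0, 179.0], [264.0, 217.0], [265.0, 250.0], [266.0, 275.0]]
0.5 [[270.0, 181.0], [271.0, 222.0], [273.0, 257.0], [274.0, 283.0]]
0.6 [[282.0, 183.0], [283.0, 228.0], [284.0, 264.0], [285.0, 292.0]]
0.7 [[298.0, 186.0], [299.0, 233.0], [300.0, 272.0], [300.0, 302.0]]
0.76 [[311.0, 188.0], [311.0, 237.0], [311.0, 277.0], [311.0, 308.0]]
```

Run:
```python
from h import *
C=np.array([.5765,-.096,0]);c,s=np.cos(.227),np.sin(.227);R=np.array([[c,s,0],[-s,c,0],[0,0,1]])
d=pickle.load(open("w2.pkl","rb"))
for z in(.189,.2,.21,.22,.23):print(z,[proj(d,R.T@[x,-.0296,z]+C).round(0).tolist()[0] for x in(.052,.063,.074)])
im=d["pixels"][210:360,240:400].copy();im=cv2.resize(im,None,fx=5,fy=4,interpolation=cv2.INTER_CUBIC)
cv2.imwrite("pics/m3.png",cv2.convertScaleAbs(im,alpha=2.2,beta=15))
```

```text
0.189 [[321.0, 250.0], [321.0, 268.0], [321.0, 286.0]]
0.2 [[321.0, 256.0], [321.0, 275.0], [321.0, 294.0]]
0.21 [[321.0, 262.0], [321.0, 282.0], [321.0, 302.0]]
0.22 [[321.0, 269.0], [321.0, 290.0], [321.0, 311.0]]
0.23 [[321.0, 277.0], [321.0, 299.0], [321.0, 321.0]]
```

View pics/m3.png

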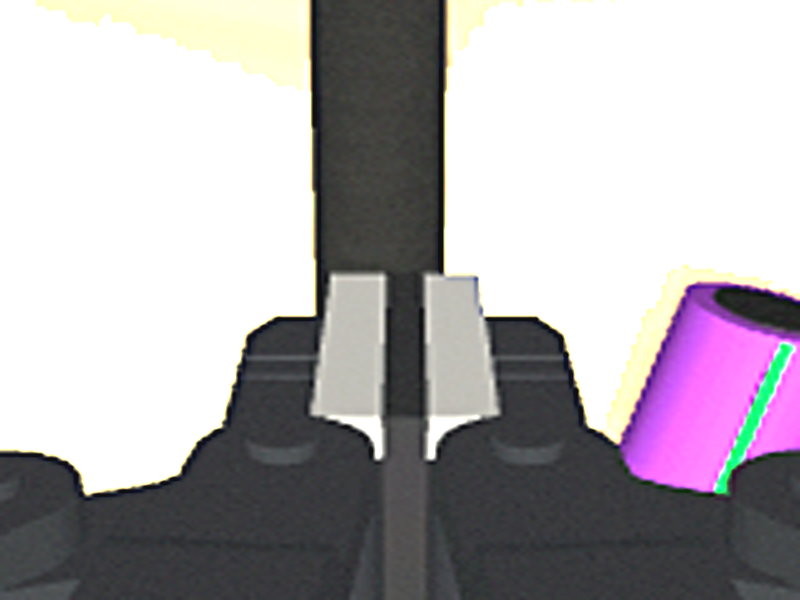

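The zoom shows the closed pads (306–336, rows 277–314) with a gap of about 4 mm, lying above the rod, which shows dark through the gap. So the fingers ended above the rod. I'll check the pad geometry in the tool frame.

Run:
```python
from h import *
from station import bot
from scipy.spatial.transform import Rotation as Ro
o=bot.get_obs();q=o["tool_rot"];R=Ro.from_quat([q[1],q[2],q[3],q[0]]).as_matrix();p=o["eef_pos"];print(o["eef_pos"],o["gripper_width"],o["q"].round(4),o["contact_force"])
d=pickle.load(open("w2.pkl","rb"));K,Rc,t=cam(d)
print("cam in tool mm",(R.T@(-Rc.T@t-p)*1e3).round(1),"axis",(R.T@Rc.T[:,2]).round(3))
for px in((321,250),(321,277),(321,314)):
    c,v=ray(d,px);print(px,[(dz,(R.T@(c+v*dz-p)*1e3).round(0).tolist()) for dz in(.11,.12,.13,.14,.15,.16,.17)])
for px in((215,292),(425,292)):
    c,v=ray(d,px);print("open",px,(R.T@(c+v*.138-p)*1e3).round(0))
print("tip proj shut: ",proj(d,[p+R@np.array([x,y,z])*1e-3 for x in(-11,11) for y,z in((0,22),(0,0),(0,-20))]).round(0).tolist())
```

```text
[ 0.64443651 -0.11064408  0.21042064] -0.001185784677270361 [-0.187   0.462   0.3651  1.633  -0.1815  1.08    2.0278] [-0.15628455  0.19871821 -0.88662364]
cam in tool mm [ 6.650e+01 -1.000e-01 -1.595e+02] axis [-0.264 -0.     0.965]
(321, 250) [(0.11, [34.0, 0.0, -54.0]), (0.12, [31.0, 0.0, -45.0]), (0.13, [28.0, 0.0, -35.0]), (0.14, [25.0, 0.0, -26.0]), (0.15, [22.0, 0.0, -16.0]), (0.16, [19.0, 0.0, -6.0]), (0.17, [16.0, 0.0, 3.0])]
(321, 277) [(0.11, [25.0, 0.0, -57.0]), (0.12, [22.0, 0.0, -47.0]), (0.13, [18.0, 0.0, -38.0]), (0.14, [14.0, 0.0, -29.0]), (0.15, [11.0, 0.0, -19.0]), (0.16, [7.0, 0.0, -10.0]), (0.17, [3.0, 0.0, -1.0])]
(321, 314) [(0.11, [14.0, 0.0, -60.0]), (0.12, [9.0, 0.0, -51.0]), (0.13, [4.0, 0.0, -42.0]), (0.14, [-1.0, 0.0, -33.0]), (0.15, [-6.0, 0.0, -24.0]), (0.16, [-10.0, 0.0, -15.0]), (0.17, [-15.0, 0.0, -6.0])]
open (215, 292) [  9. -44. -32.]
open (425, 292) [  9.  43. -32.]
tip proj shut:  [[321.0, 285.0], [321.0, 302.0], [321.0, 321.0], [321.0, 249.0], [321.0, 262.0], [321.0, 277.0]]
```

The shut fingertips show about 40 mm farther back than stated. Opening and descending another 38 mm is safe under either reading, so I'll try that and close again.

Call:
drive_tool:
  series: [1, 0, -3, 0, 0, 0, 0, 1, 0, 0, 0, 0, 0, 0, 1, 0, 0, 0, 0, 0, 0, 1, 0, 0, 0, 0, 0, 0, 1, 0, 0, 13, 0, 0, 0, 1, 0, 0, 13, 0, 0, 0, 1, 0, 0, 12, 0, 0, 0, -1, 0, 0, 0, 0, 0, 0, -1, 0, 0, 0, 0, 0, 0, -1, 0, 0, 0, 0, 0, 0, -1, 0, 0, 0, 0, 0, 0, -1, 0, 0, 0, 0, 0, 0]
  force: 30

```text
t: 5.38
eef_pos: [0.6453, -0.1135, 0.1727]
tool_rot: [0.0, -0.114, 0.993, 0.0]
contact_force: [0.2, 1.1, 0.7]
gripper_width: 0.154
```

```bash
python3 w.py
python3 - <<'E'
from station import bot;import cv2,pickle,numpy as np
im=[]
for n,(x,y) in(("wrist",(200,160)),("scene",(200,130))):
    d=bot.read_camera(n);pickle.dump(d,open(n[0]+"3.pkl","wb"));im.append(cv2.resize(d["pixels"][y:y+200,x:x+200],None,fx=2,fy=2,interpolation=cv2.INTER_CUBIC))
cv2.imwrite("pics/m4.png",cv2.convertScaleAbs(np.hstack(im),alpha=1.7))
E
```

```text
t 5.375 clamp mm [ 63.1 -32.5 172.7] jaw yaw off 0.0012 tool z [ 0.001 -0.    -1.   ] F [0.5 1.  0.7] w 0.154
```

View pics/m4.png

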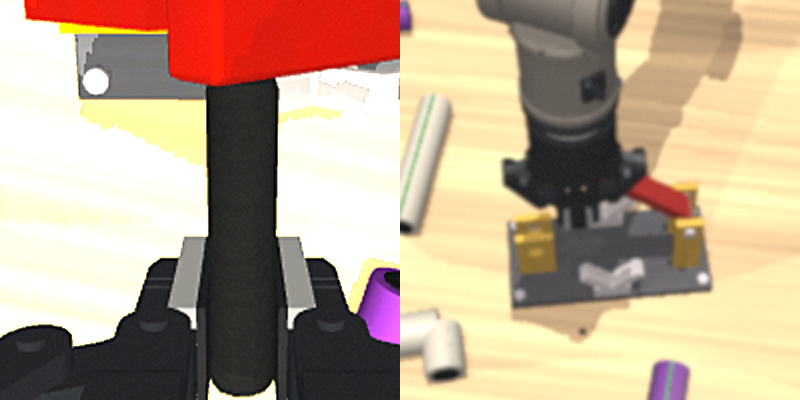

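The jaws now hold the rod (opening 0.154, about 13 mm). The reported TCP evidently lies about 40 mm ahead of the real one along tool z, which I'll verify again at the pipe. Now I'll swing the bar along its arc.

Call:
drive_tool:
  series: [-1, 0, 20, -17.4, 0, 0, 0, -1, 0, 22.3, -14, 0, 0, 0, -1, 0, 24.3, -10.3, 0, 0, 0, -1, 0, 25.6, -6.3, 0, 0, 0, -1, 0, 26.4, -2.1, 0, 0, 0, -1, 0, 26.2, 2.1, 0, 0, 0, -1, 0, 25.6, 6.2, 0, 0, 0, -1, 0, 24.3, 10.3, 0, 0, 0, -1, 0, 22.3, 14, 0, 0, 0, -1, 0, 19.9, 17.3, 0, 0, 0, -1, 0, 13.9, 16.4, 0, 0, 0, -1, 0, 0, 0, 0, 0, 0]
  force: 30

```text
t: 6.98
eef_pos: [0.5895, 0.1297, 0.1549]
tool_rot: [0.001, -0.113, 0.994, -0.001]
contact_force: [5.5, -3.6, -3.7]
gripper_width: 0.147
```

```bash
python3 w.py
```

```text
t 6.975 clamp mm [ 63.5 217.  154.9] jaw yaw off 0.0002 tool z [ 0.001 -0.002 -1.   ] F [ 4.5 -4.7 -3.7] w 0.147
```

Call:
drive_tool:
  series: [-1, 0, 2, 3, 0, 0, 0, -1, 0, 2, 3, 0, 0, 0, -1, 0, 0, 0, 0, 0, 0]

```text
t: 7.35
eef_pos: [0.5901, 0.13, 0.1538]
tool_rot: [0.002, -0.111, 0.994, -0.002]
contact_force: [-4.9, -14.1, 29.8]
gripper_width: 0.154
```

```bash
python3 w.py
python3 - <<'E'
from h import *
from station import bot
C=np.array([.5765,-.096,0]);c,s=np.cos(.227),np.sin(.227);R=np.array([[c,s,0],[-s,c,0],[0,0,1]])
d=bot.read_camera("wrist");pickle.dump(d,open("w4.pkl","wb"));g=cv2.cvtColor(d["pixels"],cv2.COLOR_BGR2HSV)[...,2];K=d["camera_matrix"]
for r in(210,225,240,255,265):
    xs=np.where(g[r,270:370]<50)[0]+270
    if len(xs):
        a,b=xs.min()-.5,xs.max()+.5;cc,v=ray(d,((a+b)/2,r));print(r,a,b,(R@(cc+v*K[0,0]*.014/(b-a)-C)).round(4))
E
```

```text
t 7.35 clamp mm [ 64.1 217.1 153.8] jaw yaw off -0.0036 tool z [ 0.004 -0.004 -1.   ] F [ -8.  -12.7  29.8] w 0.154
210 301.5 338.5 [0.0199 0.217  0.1884]
225 301.5 338.5 [0.0254 0.217  0.19  ]
240 301.5 337.5 [0.0318 0.2168 0.1881]
255 302.5 337.5 [0.0386 0.2169 0.1861]
265 302.5 337.5 [0.0424 0.2169 0.1872]
```

The bar is at its stop: the rod is at y=217 mm, z≈188 mm, as expected for 2.5 rad, and it resists with about 30 N. I'll release it, lift, and go to the pipe.

Call:
drive_tool:
  series: [1, 0, -2, -3, 0, 0, 0, 1, 0, 0, 0, 0, 0, 0, 1, 0, 0, 0, 0, 0, 0, 1, 0, 0, -42, 0, 0, 0.107, 1, 0, 0, -42, 0, 0, 0.107, 1, 11, -51, 0, 0, 0, 0, 1, 11, -51, 0, 0, 0, 0, 1, 11, -51, 0, 0, 0, 0, 1, 11, -51, 0, 0, 0, 0, 1, 11, -51, 0, 0, 0, 0, 1, 11, -51, 0, 0, 0, 0, 1, 11, -51, 0, 0, 0, 0]

```text
t: 8.9
eef_pos: [0.5155, -0.2261, 0.2365]
tool_rot: [-0.0, -0.008, 1.0, 0.0]
contact_force: [-0.1, 0.4, 0.6]
gripper_width: 1.001
```

```bash
python3 w.py -140 -212 100
python3 - <<'E'
from h import *
from station import bot
print(bot.get_obs()["eef_pos"])
T=pickle.load(open("top0.pkl","rb"));m=mask(T,(0,0,100),(180,85,255),(405,215,432,308))
v=cv2.fitLine(cv2.findNonZero(m),cv2.DIST_L2,0,.01,.01).ravel();print(v)
p=[v[2:]+v[:2]*k for k in(-35,35)];a,b=[onz(T,q,.03)for q in p];print("pipe yaw",np.arctan((b-a)[1]/(b-a)[0]))
S=bot.read_camera("scene");Tn=bot.read_camera("top");pickle.dump(Tn,open("top1.pkl","wb"))
m=mask(Tn,(0,0,100),(180,85,255),(405,215,432,308));print("pipe now?",rect(m))
E
```

```text
t 8.9 clamp mm [ -88.7 -113.   236.5] jaw yaw off -0.2117 tool z [-0.     0.001 -1.   ] F [0.  0.4 0.6] w 1.001
shift [  29.3 -107.6  136.4]
[ 0.51550815 -0.22607025  0.23649144]
[1.0495545e-02 9.9994493e-01 4.1867831e+02 2.6251422e+02]
pipe yaw -0.0018332545401445175
pipe now? ((418.0, 261.0), (92.0, 26.0), 90.0)
```

Call:
drive_tool:
  series: [1, 10, -36, 40, 0, 0, 0.005, 1, 10, -36, 40, 0, 0, 0.005, 1, 9, -36, 40, 0, 0, 0.005, 1, 0, 0, 40, 0, 0, 0, 1, 0, 0, 40, 0, 0, 0, 1, 0, 0, 25, 0, 0, 0, 1, 0, 0, 15, 0, 0, 0, 1, 0, 0, 10, 0, 0, 0, 1, 0, 0, 0, 0, 0, 0]

```text
t: 10.12
eef_pos: [0.488, -0.3334, -0.0131]
tool_rot: [-0.0, 0.0, 1.0, 0.0]
contact_force: [0.4, -0.2, 0.0]
gripper_width: 0.998
```

```bash
python3 w.py -140 -212 -14
python3 - <<'E'
from h import *
from station import bot
d=bot.read_camera("wrist");pickle.dump(d,open("w5.pkl","wb"));cv2.imwrite("pics/w5.png",d["pixels"])
E
```

```text
t 10.125 clamp mm [-139.6 -211.4  -13.1] jaw yaw off -0.2277 tool z [-0.  0. -1.] F [ 0.3 -0.3  0. ] w 0.998
shift [ 0.2 -0.7  0.9]
```

View pics/w5.png

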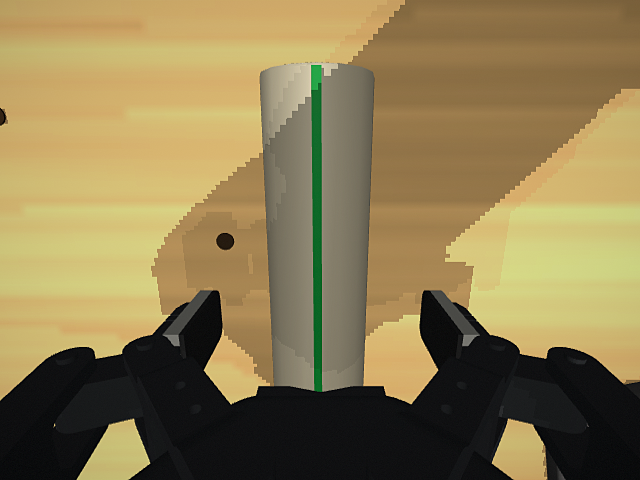

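The wrist view shows the pipe centred between the open pads (pipe axis at col 318, pads at 215 and 425). No contact at reported z=-13 mm confirms the TCP offset. I'll grip, lift, turn and carry.

Call:
drive_tool:
  series: [-1, 0, 0, 0, 0, 0, 0, -1, 0, 0, 0, 0, 0, 0, -1, 0, 0, 0, 0, 0, 0, -1, 0, 0, 0, 0, 0, 0, -1, 0, 0, -44, 0, 0, -0.114, -1, 0, 0, -44, 0, 0, -0.114, -1, 0, 0, -45, 0, 0, 0, -1, -28, 42.3, 0, 0, 0, 0, -1, -28, 42.3, 0, 0, 0, 0, -1, -28, 42.3, 0, 0, 0, 0, -1, -28, 42.3, 0, 0, 0, 0, -1, -28, 42.2, 0, 0, 0, 0]
  force: 40

```text
t: 11.68
eef_pos: [0.5768, -0.0945, 0.12]
tool_rot: [-0.0, -0.113, 0.994, 0.0]
contact_force: [1.0, -0.5, -2.5]
gripper_width: 0.452
```

```bash
python3 w.py 0 0 27
python3 - <<'E'
from h import *
from station import bot
S=bot.read_camera("scene");T=bot.read_camera("top");pickle.dump((S,T),open("st6.pkl","wb"))
w=bot.read_camera("wrist");pickle.dump(w,open("w6.pkl","wb"))
cv2.imwrite("pics/m6.png",np.vstack([np.hstack([cv2.resize(S["pixels"][160:300,220:400],(400,300)),cv2.resize(T["pixels"][160:280,240:400],(400,300))]),np.hstack([cv2.resize(w["pixels"],(400,300)),np.zeros((300,400,3),np.uint8)])]))
E
```

```text
t 11.675 clamp mm [  0.7   1.4 120. ] jaw yaw off 0.0001 tool z [-0.  0. -1.] F [ 0.9 -0.7 -2.5] w 0.452
shift [ 0.7 -1.4 93. ]
```

View pics/m6.png

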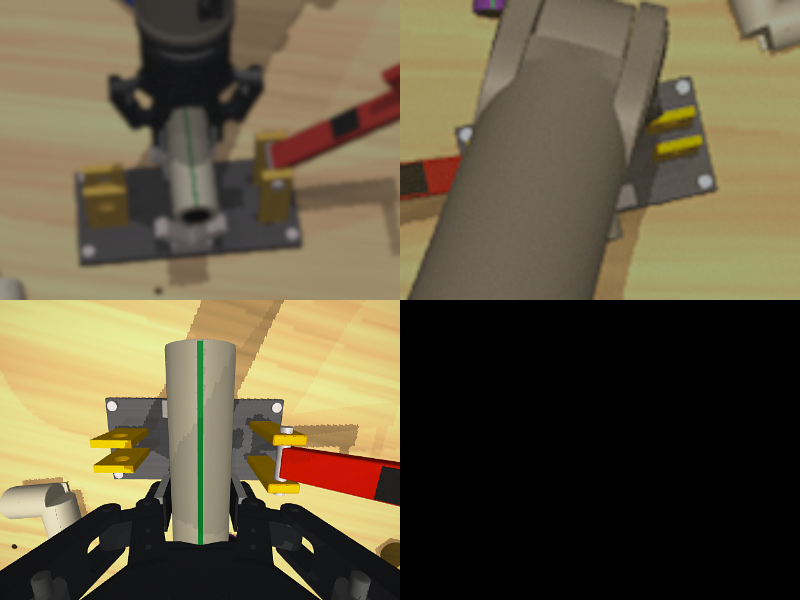

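The pipe is held with its axis along clamp x, and the bar stays back. I'll check the pipe's two ends by casting rays to the stripe ends at the rim height.

Run:
```python
from h import *
C=np.array([.5765,-.096,0]);c,s=np.cos(.227),np.sin(.227);R=np.array([[c,s,0],[-s,c,0],[0,0,1]])
def green(d,roi):
    m=mask(d,(45,90,40),(90,255,255),roi);q=cv2.findNonZero(m).reshape(-1,2);return q[q[:,1].argmin()],q[q[:,1].argmax()]
w5=pickle.load(open("w5.pkl","rb"));w6=pickle.load(open("w6.pkl","rb"));S,T=pickle.load(open("st6.pkl","rb"));T0=pickle.load(open("top0.pkl","rb"))
a,_=green(w5,(250,40,390,380));print("w5 -x end world",a,onz(w5,a,.04).round(4))
a,_=green(w6,(250,40,390,380));print("w6 -x end clamp",a,(R@(onz(w6,a,.173)-C)).round(4))
a,b=green(S,(270,190,330,270));print("scene +x end",a,b,(R@(onz(S,b+.5,.173)-C)).round(4))
a,b=green(T0,(405,210,435,312));print("top0 ends",a,b,onz(T0,a,.04).round(4),onz(T0,b+[0,1],.04).round(4))
# pipe side edges in w6 -> axis y
g=cv2.cvtColor(w6["pixels"],cv2.COLOR_BGR2HSV)
for r in(90,120,150):
    xs=np.where((g[r,240:400,1]<70)&(g[r,240:400,2]>80))[0]+240;e=[R@(onz(w6,(x,r),.153)-C) for x in(xs.min(),xs.max()+1)];print(r,xs.min(),xs.max(),np.round(e,4).tolist())
```

```text
w5 -x end world [311  65] [ 0.3982 -0.3362  0.04  ]
w6 -x end clamp [315  65] [-0.0857  0.0045  0.173 ]Traceback (most recent call last):
  File "<stdin>", line 8, in <module>
  File "<stdin>", line 4, in green
AttributeError: 'NoneType' object has no attribute 'reshape'
```

The pipe end sits in the same place relative to the tool as before the grip: 89.8 mm from the TCP, so it is centred within about 1 mm. I'll lower it into the V-blocks.

Call:
drive_tool:
  series: [-1, 0.7, -1.4, 35, 0, 0, 0, -1, 0, 0, 30, 0, 0, 0, -1, 0, 0, 15, 0, 0, 0, -1, 0, 0, 7, 0, 0, 0, -1, 0, 0, 4, 0, 0, 0, -1, 0, 0, 0, 0, 0, 0]

```text
t: 12.58
eef_pos: [0.5769, -0.0977, 0.0297]
tool_rot: [0.001, -0.113, 0.994, -0.0]
contact_force: [0.8, -0.4, -2.3]
gripper_width: 0.451
```

```bash
python3 w.py 0 0 27
```

```text
t 12.575 clamp mm [ 0.  -1.8 29.7] jaw yaw off 0.0002 tool z [ 0.001 -0.    -1.   ] F [ 0.7 -0.6 -2.3] w 0.451
shift [0.  1.8 2.7]
```

Call:
drive_tool:
  series: [-1, 0, 1.5, 2, 0, 0, 0, -1, 0, 0, 1, 0, 0, 0, -1, 0, 0, 0, 0, 0, 0]

```text
t: 12.95
eef_pos: [0.5767, -0.0962, 0.0277]
tool_rot: [0.001, -0.113, 0.994, 0.0]
contact_force: [-3.0, 0.6, 9.7]
gripper_width: 0.456
```

```bash
python3 w.py 0 0 27
```

```text
t 12.95 clamp mm [ 0.2 -0.2 27.7] jaw yaw off -0.0003 tool z [ 0.002  0.    -1.   ] F [-2.8  1.2  9.7] w 0.456
shift [0.2 0.2 0.7]
```

The pipe is seated (10 N contact at z=27.7). I'll release with the jaws part open, lift, and go towards the handle.

Call:
drive_tool:
  series: [0.4, 0, 0, -0.5, 0, 0, 0, 0.4, 0, 0, 0, 0, 0, 0, 0.4, 0, 0, 0, 0, 0, 0, 0.4, 0, 0, -30, 0, 0, 0, 0.4, 0, 0, -45, 0, 0, 0, 0.4, 0, 0, -48, 0, 0, 0, 1, 0, 0, -48, 0, 0, 0, 1, 0, 0, -45, 0, 0, 0, 1, -15, 43, 0, 0, 0, 0, 1, -15, 43, 0, 0, 0, 0, 1, -15, 43, 0, 0, 0, 0, 1, -15, 43, 0, 0, 0, 0]

```text
t: 14.45
eef_pos: [0.5956, 0.0864, 0.2425]
tool_rot: [-0.0, -0.113, 0.994, 0.0]
contact_force: [1.1, -0.4, 0.3]
gripper_width: 0.996
```

```bash
python3 w.py 62 217 157
python3 - <<'E'
from h import *
from station import bot
C=np.array([.5765,-.096,0]);c,s=np.cos(.227),np.sin(.227);R=np.array([[c,s,0],[-s,c,0],[0,0,1]])
w=bot.read_camera("wrist");pickle.dump(w,open("w7.pkl","wb"));T=bot.read_camera("top")
W=R.T
print("rod expected px",proj(w,[(W@[x,.217,.1907]+C) for x in(.02,.079)]).round().tolist(),"pipe ends px",proj(T,[W@[x,0,.08]+C for x in(-.09,.09)]).round(1).tolist())
i=w["pixels"].copy();cv2.imwrite("pics/m7.png",np.hstack([cv2.resize(i,(400,300)),cv2.resize(T["pixels"][160:280,240:400],(400,300))]))
E
```

```text
t 14.45 clamp mm [ 59.7 173.4 242.5] jaw yaw off 0.0001 tool z [-0.  0. -1.] F [ 0.9 -0.6  0.3] w 0.996
shift [-2.3 43.6 85.5]
rod expected px [[390.0, 192.0], [385.0, 279.0]] pipe ends px [[323.4, 259.7], [305.3, 179.6]]
```

View pics/m7.png

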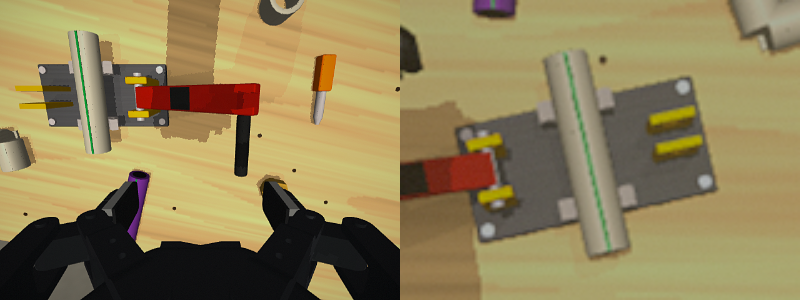

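The pipe lies across both V-blocks with its ends at (306,180) and (323,261), matching the predicted (305,180) and (323,260). The bar is back, with its rod where expected. I'll grip the handle.

Call:
drive_tool:
  series: [1, -2.3, 43.6, 0, 0, 0, 0, 1, 0, 0, 30, 0, 0, 0, 1, 0, 0, 30, 0, 0, 0, 1, 0, 0, 25, 0, 0, 0, -1, 0, 0, 0, 0, 0, 0, -1, 0, 0, 0, 0, 0, 0, -1, 0, 0, 0, 0, 0, 0, -1, 0, 0, 0, 0, 0, 0, -1, 0, 0, 0, 0, 0, 0]
  force: 30

```text
t: 15.68
eef_pos: [0.5885, 0.1295, 0.1587]
tool_rot: [0.001, -0.114, 0.993, 0.001]
contact_force: [-2.0, 3.1, 7.0]
gripper_width: 0.145
```

```bash
python3 w.py 62 217 157
```

```text
t 15.675 clamp mm [ 62.4 217.  158.7] jaw yaw off 0.0012 tool z [ 0.002  0.002 -1.   ] F [-1.3  3.5  7. ] w 0.145
shift [ 0.4 -0.   1.7]
```

Call:
drive_tool:
  series: [-1, 0, -13.9, -16.4, 0, 0, 0, -1, 0, -19.9, -17.3, 0, 0, 0, -1, 0, -22.3, -14, 0, 0, 0, -1, 0, -24.3, -10.3, 0, 0, 0, -1, 0, -25.6, -6.2, 0, 0, 0, -1, 0, -26.2, -2.1, 0, 0, 0, -1, 0, -26.4, 2.1, 0, 0, 0, -1, 0, -25.6, 6.3, 0, 0, 0, -1, 0, -24.3, 10.3, 0, 0, 0, -1, 0, -22.3, 14, 0, 0, 0, -1, 0, -20, 17.4, 0, 0, 0, -1, 0, 0, 0, 0, 0, 0]

```text
t: 17.18
eef_pos: [0.6459, -0.1182, 0.1729]
tool_rot: [0.001, -0.112, 0.994, -0.001]
contact_force: [5.3, -0.4, -4.0]
gripper_width: 0.148
```

```bash
python3 w.py
python3 - <<'E'
import numpy as np
for t in(.77,.61,.45,.29,.13,.05,0):print(t,round(85-165*np.cos(t),1),round(92+165*np.sin(t),1))
E
```

```text
t 17.175 clamp mm [ 62.6 -37.3 172.9] jaw yaw off -0.0017 tool z [ 0.002 -0.002 -1.   ] F [ 5.  -1.6 -4. ] w 0.148
0.77 -33.5 206.9
0.61 -50.2 186.5
0.45 -63.6 163.8
0.29 -73.1 139.2
0.13 -78.6 113.4
0.05 -79.8 100.2
0 -80.0 92.0
```

Call:
drive_tool:
  series: [-1, 0, -13, 16, 0, 0, 0, -1, 0, -13.4, 22.7, 0, 0, 0, -1, 0, -9.5, 24.6, 0, 0, 0, -1, 0, -5.5, 25.8, 0, 0, 0, -1, 0, -1.2, 13.2, 0, 0, 0, -1, 0, 0, 8, 0, 0, 0, -1, 0, 0, 0, 0, 0, 0]

```text
t: 18.05
eef_pos: [0.6554, -0.1601, 0.062]
tool_rot: [0.001, -0.113, 0.994, -0.001]
contact_force: [7.3, -3.3, -4.8]
gripper_width: 0.149
```

```bash
python3 w.py
```

```text
t 18.05 clamp mm [ 62.4 -80.2  62. ] jaw yaw off -0.0007 tool z [ 0.002 -0.003 -1.   ] F [ 6.3 -4.9 -4.8] w 0.149
```

Call:
drive_tool:
  series: [-1, 0, 0, 2.5, 0, 0, 0, -1, 0, 0, 2.5, 0, 0, 0, -1, 0, 0, 0, 0, 0, 0]

```text
t: 18.42
eef_pos: [0.6555, -0.1601, 0.0579]
tool_rot: [0.001, -0.113, 0.994, -0.001]
contact_force: [6.3, -3.6, -1.4]
gripper_width: 0.151
```

```bash
python3 w.py
```

```text
t 18.425 clamp mm [ 62.5 -80.3  57.9] jaw yaw off -0.0007 tool z [ 0.002 -0.003 -1.   ] F [ 5.4 -4.9 -1.4] w 0.151
```

Call:
drive_tool:
  series: [-1, 0, 0, 2, 0, 0, 0, -1, 0, 0, 2, 0, 0, 0, -1, 0, 0, 0, 0, 0, 0]
  force: 50

```text
t: 18.8
eef_pos: [0.6555, -0.1601, 0.0574]
tool_rot: [0.002, -0.113, 0.994, -0.001]
contact_force: [-5.2, -0.1, 24.6]
gripper_width: 0.143
```

```bash
python3 w.py
python3 - <<'E'
from h import *
from station import bot
C=np.array([.5765,-.096,0]);c,s=np.cos(.227),np.sin(.227);R=np.array([[c,s,0],[-s,c,0],[0,0,1]])
d=bot.read_camera("wrist");pickle.dump(d,open("w8.pkl","wb"));g=cv2.cvtColor(d["pixels"],cv2.COLOR_BGR2HSV)[...,2];K=d["camera_matrix"]
for r in(210,225,240,255,265):
    xs=np.where(g[r,270:370]<50)[0]+270
    if len(xs):
        a,b=xs.min()-.5,xs.max()+.5;cc,v=ray(d,((a+b)/2,r));print(r,a,b,(R@(cc+v*K[0,0]*.014/(b-a)-C)).round(4))
E
```

```text
t 18.8 clamp mm [ 62.6 -80.3  57.4] jaw yaw off -0.001 tool z [ 0.003 -0.002 -1.   ] F [-5.1  1.1 24.6] w 0.143
210 301.5 338.5 [ 0.0184 -0.0805  0.0921]
225 302.5 338.5 [ 0.0246 -0.0803  0.0902]
240 302.5 338.5 [ 0.0303 -0.0803  0.0918]
255 303.5 337.5 [ 0.0383 -0.0803  0.0861]
265 303.5 337.5 [ 0.0422 -0.0803  0.0872]
```

The bar is shut: hard stop at z=57.4 with 25 N, and the rod measured at y=-80.3 mm, z≈91 mm (nominal -80 and 92). I'll release and head for the pin.

Call:
drive_tool:
  series: [0.3, 0, 0, -3, 0, 0, 0, 0.3, 0, 0, 0, 0, 0, 0, 0.3, 0, 0, 0, 0, 0, 0, 0.3, 0, 0, -30, 0, 0, 0, 0.3, 0, 0, -50, 0, 0, 0, 0.3, 0, 0, -20, 0, 0, 0, 1, 12, 52, 0, 0, 0, 0, 1, 12, 52, 0, 0, 0, 0, 1, 12, 52, 0, 0, 0, 0, 1, 12, 52, 0, 0, 0, 0, 1, 12, 52, 0, 0, 0, 0, 1, 12, 52, 0, 0, 0, 0]
  force: 40

```text
t: 20.35
eef_pos: [0.5123, 0.1312, 0.1567]
tool_rot: [-0.001, -0.113, 0.994, -0.0]
contact_force: [0.5, 0.0, 0.4]
gripper_width: 0.998
```

```bash
python3 w.py -46 391 150
python3 - <<'E'
from h import *
from station import bot
C=np.array([.5765,-.096,0]);c,s=np.cos(.227),np.sin(.227);R=np.array([[c,s,0],[-s,c,0],[0,0,1]])
d=bot.read_camera("wrist");pickle.dump(d,open("w9.pkl","wb"));H=cv2.cvtColor(d["pixels"],cv2.COLOR_BGR2HSV)
m=cv2.inRange(H,(8,180,80),(24,255,255));n,l,st,ce=cv2.connectedComponentsWithStats(m)
for i in range(1,n):
    if st[i,4]>200:
        P=R@(onz(d,ce[i],.024)-C);print(st[i],ce[i].round(1),"top-plane clamp",P.round(4))
        q=cv2.boxPoints(rect((l==i).astype(np.uint8)));print([(R@(onz(d,x,.024)-C)).round(4).tolist() for x in q])
T=bot.read_camera("top");pickle.dump(T,open("top9.pkl","wb"))
for th in(0,.04):print("rod tip px",proj(T,R.T@[.08,.085-.165*np.cos(th),.092+.165*np.sin(th)]+C).round(1))
E
```

```text
t 20.35 clamp mm [-11.5 235.9 156.7] jaw yaw off 0.0004 tool z [-0.001 -0.    -1.   ] F [ 0.5 -0.1  0.4] w 0.998
shift [ 34.5 155.2   6.8]
[ 472  158   43   69 2357] [492.3 191.5] top-plane clamp [-0.042  0.386  0.024]
[[-0.0128, 0.3683, 0.024], [-0.0734, 0.3694, 0.024], [-0.0692, 0.4011, 0.024], [-0.0081, 0.4017, 0.024]]
[  69  205  102   36 1129] [112.5 223.2] top-plane clamp [-0.0133  0.0489  0.024 ]
[[-0.0091, 0.0076, 0.024], [-0.0371, 0.1008, 0.024], [-0.0153, 0.105, 0.024], [0.0139, 0.01, 0.024]]
[  83  253   94   51 1504] [127.2 278.9] top-plane clamp [0.0402 0.054  0.024 ]
[[0.0555, 0.0064, 0.024], [0.0028, 0.0973, 0.024], [0.0283, 0.109, 0.024], [0.0834, 0.0166, 0.024]]
rod tip px [[342.1 175. ]]
rod tip px [[342.3 174.4]]
```

Call:
drive_tool:
  series: [1, 8.6, 38.8, 10, 0, 0, 0, 1, 8.6, 38.8, 10, 0, 0, 0, 1, 8.6, 38.8, 20, 0, 0, 0, 1, 8.7, 38.3, 30, 0, 0, 0, 1, 0, 0, 25, 0, 0, 0, 1, 0, 0, 0, 0, 0, 0]

```text
t: 21.2
eef_pos: [0.4438, 0.2713, 0.0605]
tool_rot: [-0.002, -0.114, 0.994, -0.002]
contact_force: [0.1, -1.3, 0.9]
gripper_width: 0.998
```

```bash
python3 w.py -46 390.5 -16
python3 - <<'E'
from h import *
from station import bot
C=np.array([.5765,-.096,0]);c,s=np.cos(.227),np.sin(.227);R=np.array([[c,s,0],[-s,c,0],[0,0,1]])
d=bot.read_camera("wrist");pickle.dump(d,open("w10.pkl","wb"));H=cv2.cvtColor(d["pixels"],cv2.COLOR_BGR2HSV)
m=cv2.inRange(H,(8,180,80),(24,255,255));n,l,st,ce=cv2.connectedComponentsWithStats(m);print(st[1:][st[1:,4]>200])
i=1+st[1:,4].argmax();q=cv2.boxPoints(rect((l==i).astype(np.uint8)));print(q.tolist(),[(R@(onz(d,x,.024)-C)).round(4).tolist() for x in q])
E
```

```text
t 21.2 clamp mm [-46.6 387.8  60.5] jaw yaw off 0.0005 tool z [-0.004 -0.003 -1.   ] F [-0.2 -1.3  0.9] w 0.998
shift [-0.9  2.9 76.4]
[[ 307  217   39   95 3548]]
[[307.0, 217.0], [345.0, 217.0], [345.0, 311.0], [307.0, 311.0]] [[-0.0737, 0.3794, 0.024], [-0.0737, 0.4022, 0.024], [-0.0118, 0.4034, 0.024], [-0.0118, 0.3788, 0.024]]
```

Call:
drive_tool:
  series: [1, -0.9, 3, 25, 0, 0, 0, 1, 0, 0, 25, 0, 0, 0, 1, 0, 0, 16, 0, 0, 0, 1, 0, 0, 10, 0, 0, 0, -1, 0, 0, 0, 0, 0, 0, -1, 0, 0, 0, 0, 0, 0, -1, 0, 0, 0, 0, 0, 0, -1, 0, 0, 0, 0, 0, 0, -1, 0, 0, 0, 0, 0, 0]
  force: 50

```text
t: 22.38
eef_pos: [0.446, 0.2763, -0.0127]
tool_rot: [0.001, -0.113, 0.994, 0.0]
contact_force: [-0.2, -0.3, 5.8]
gripper_width: 0.267
```

```bash
python3 w.py -46 390.5 -16
```

```text
t 22.375 clamp mm [-43.3 392.1 -12.7] jaw yaw off 0.0001 tool z [ 0.001  0.001 -1.   ] F [-0.2 -0.2  5.8] w 0.267
shift [ 2.7 -1.6  3.2]
```

The pin is gripped (22.7 mm). I'll lift and carry it.

Call:
drive_tool:
  series: [-1, 0, 0, -25, 0, 0, 0, -1, 0, 0, -50, 0, 0, 0, -1, 0, 0, -50, 0, 0, 0, -1, 9.5, -52, 0, 0, 0, 0, -1, 9.5, -52, 0, 0, 0, 0, -1, 9.5, -52, 0, 0, 0, 0, -1, 9.5, -52, 0, 0, 0, 0, -1, 9.5, -52, 0, 0, 0, 0, -1, 9.5, -52, 0, 0, 0, 0, -1, 9.5, -52, 0, 0, 0, 0, -1, 9.5, -52, 0, 0, 0, 0, -1, 9.5, -52, 0, 0, 0, 0]

```text
t: 23.88
eef_pos: [0.4673, -0.2007, 0.1115]
tool_rot: [-0.0, -0.114, 0.994, 0.0]
contact_force: [1.3, 0.7, -1.8]
gripper_width: 0.273
```

```bash
python3 w.py -129 -80 110
python3 - <<'E'
from h import *
from station import bot
for n in("wrist","scene","top"):
    d=bot.read_camera(n);pickle.dump(d,open(n+"11.pkl","wb"))
    if n=="wrist":W=d
    if n=="scene":S=d
    if n=="top":T=d
cv2.imwrite("pics/m11.png",np.vstack([np.hstack([cv2.resize(S["pixels"][150:300,220:420],(400,300),interpolation=2),cv2.resize(T["pixels"][160:310,240:440],(400,300),interpolation=2)]),np.hstack([cv2.resize(W["pixels"][170:370,190:457],(400,300),interpolation=2),cv2.resize(W["pixels"],(400,300))])]))
H=cv2.cvtColor(W["pixels"],cv2.COLOR_BGR2HSV);m=cv2.inRange(H,(8,180,60),(24,255,255));n,l,st,ce=cv2.connectedComponentsWithStats(m);print(st[1:][st[1:,4]>100])
E
```

```text
t 23.875 clamp mm [-130.   -77.4  111.5] jaw yaw off 0.0006 tool z [-0.  0. -1.] F [ 1.4  0.4 -1.8] w 0.273
shift [-1.  -2.6  1.5]
[[ 291  242   60  147 7973]
 [ 490  347   75   44  682]]
```

View pics/m11.png

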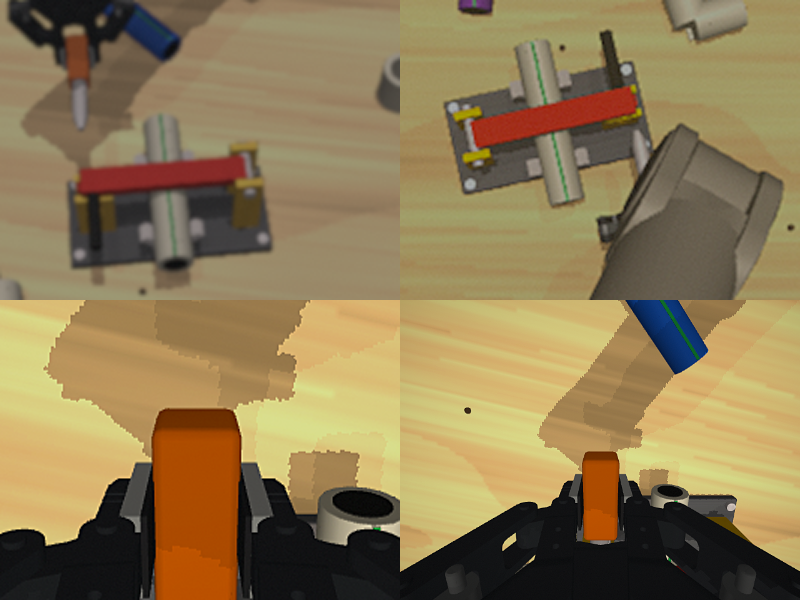

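The pin is held level and straight. In the scene view its tip is at about (260,214), and the bar lies shut over the pipe with the rod over the lugs. Next I'll measure the axis height and lateral position of the held pin.

Run:
```python
from h import *
from scipy.spatial.transform import Rotation as Ro
from station import bot
C=np.array([.5765,-.096,0]);Rc=Ro.from_euler("z",.227).as_matrix();o=bot.get_obs();q=o["tool_rot"];Rt=Ro.from_quat([q[1],q[2],q[3],q[0]]).as_matrix();p=o["eef_pos"]
W,S,T=[pickle.load(open(n+"11.pkl","rb"))for n in("wrist","scene","top")]
V=cv2.cvtColor(W["pixels"],cv2.COLOR_BGR2HSV);col=V[235:300,322,2].astype(int);print("V down col322 from row235",col[::1][:40].tolist())
row=lambda r:np.where((V[r,270:370,0]<25)&(V[r,270:370,1]>180)&(V[r,270:370,2]>60))[0]+270
for r in(250,258,262,270,300,340):
    x=row(r);a,b=x.min()-.5,x.max()+.5;dep=W["camera_matrix"][0,0]*.024/(b-a);cc,v=ray(W,((a+b)/2,r));print(r,a,b,"tool mm",(Rt.T@(cc+v*dep-p)*1e3).round(1))
for r in(243,257):
    cc,v=ray(W,(321.5,r));cc,v=Rt.T@(cc-p)*1e3,Rt.T@v
    for X in(26,28,30):print("row",r,"tool x",X,(cc+v*(X-cc[0])/v[0]).round(1))
# shank in scene & top
ms=mask(S,(0,0,90),(180,70,255),(250,190,272,220));mt=mask(T,(0,0,90),(180,70,255),(352,218,372,250))
for n,m in(("S",ms),("T",mt)):
    k=cv2.findNonZero(m).reshape(-1,2);print(n,rect(m),k[k[:,1].argmax()],k[k[:,1].argmin()])
print("tip tri",(Rc.T@(tri(T,(359,226.5),S,(260.5,214))[0]-C)).round(4),tri(T,(359,226.5),S,(260.5,214))[1])
```

```text
V down col322 from row235 [191, 193, 192, 192, 194, 195, 194, 142, 98, 105, 107, 107, 109, 109, 110, 111, 110, 111, 111, 110, 122, 135, 148, 159, 162, 165, 167, 170, 173, 174, 174, 174, 173, 173, 173, 173, 173, 174, 172, 173]
250 293.5 347.5 tool mm [ 22.1   1.5 -17.7]
258 291.5 349.5 tool mm [ 21.9   1.4 -28.4]
262 290.5 350.5 tool mm [ 21.8   1.4 -33.2]
270 291.5 350.5 tool mm [ 17.9   1.7 -31.9]
300 292.5 348.5 tool mm [  3.    1.6 -28.4]
340 293.5 347.5 tool mm [-16.5   1.7 -28.3]
row 243 tool x 26 [ 26.    1.9 -20.2]
row 243 tool x 28 [ 28.    1.8 -27.2]
row 243 tool x 30 [ 30.    1.8 -34.2]
row 257 tool x 26 [ 26.    1.8 -39.5]
row 257 tool x 28 [ 28.    1.7 -45.5]
row 257 tool x 30 [ 30.    1.7 -51.6]
S ((259.40167236328125, 202.41802978515625), (25.168933868408203, 8.872502326965332), 84.80557250976562) [260 215] [257 190]
T ((363.5, 233.5), (31.0, 15.0), 90.0) [363 249] [362 218]
tip tri [-0.0411 -0.0858  0.1323] 0.0004751210017478475
```

Call:
drive_tool:
  series: [-1, 0, 0, 25, 0, 0, 0, -1, 0, 0, 30, 0, 0, 0, -1, 0, 0, 15, 0, 0, 0, -1, 0, 0, 5, 0, 0, 0, -1, 0, 0, 0, 0, 0, 0, -1, 0, 0, 0, 0, 0, 0]

```text
t: 24.78
eef_pos: [0.4684, -0.1995, 0.0373]
tool_rot: [0.001, -0.113, 0.994, -0.0]
contact_force: [-0.7, -0.3, -1.4]
gripper_width: 0.267
```

```bash
python3 w.py -130 -80 35.3
python3 - <<'E'
from h import *
from scipy.spatial.transform import Rotation as Ro
from station import bot
C=np.array([.5765,-.096,0]);Rc=Ro.from_euler("z",.227).as_matrix();P=lambda d,x,y,z:proj(d,Rc@(np.array([x,y,z])*1e-3)+C)[0].round(1).tolist()
W,S,T=[bot.read_camera(n) for n in("wrist","scene","top")];pickle.dump((W,S,T),open("p12.pkl","wb"))
print("scene exp tip",P(S,-38,-80,60),"top exp tip",P(T,-38,-80,60),"top lug holes mouth",P(T,-17,-80,60),"shank root",P(S,-98,-80,60),P(T,-98,-80,60))
V=cv2.cvtColor(W["pixels"],cv2.COLOR_BGR2HSV)
for r in(250,262,280,300,320,340):
    x=np.where((V[r,270:370,0]<25)&(V[r,270:370,1]>180)&(V[r,270:370,2]>60))[0]+270;a,b=x.min()-.5,x.max()+.5;cc,v=ray(W,((a+b)/2,r));print(r,a,b,"at z72:",(Rc.T@(cc+v*(.072-cc[2])/v[2]-C)*1e3).round(1))
s=cv2.resize(S["pixels"][160:250,240:360],(800,600),interpolation=2)[:300*2];t=cv2.resize(T["pixels"][180:255,300:400],(800,600),interpolation=2)
cv2.imwrite("pics/m12.png",np.hstack([cv2.resize(s,(400,300)),cv2.resize(t,(400,300))]))
for n,d,roi in(("S",S,(245,170,285,225)),("T",T,(335,205,380,250))):
    m=mask(d,(0,0,95),(180,70,255),roi);k,l,st,ce=cv2.connectedComponentsWithStats(m)
    for i in range(1,k):
        if st[i,4]>12:print(n,st[i],ce[i].round(1))
E
```

```text
t 24.775 clamp mm [-128.6  -76.5   37.3] jaw yaw off 0.0002 tool z [ 0.001 -0.001 -1.   ] F [-0.7 -0.2 -1.4] w 0.267
shift [ 1.4 -3.5  2. ]
scene exp tip [266.0, 233.4] top exp tip [353.2, 229.3] top lug holes mouth [351.1, 220.1] shank root [264.7, 211.2] [359.4, 255.7]
250 293.5 347.5 at z72: [-156.9  -76.6   72. ]
262 290.5 350.5 at z72: [-152.   -76.6   72. ]
280 291.5 350.5 at z72: [-144.3  -76.4   72. ]
300 292.5 348.5 at z72: [-135.6  -76.6   72. ]
320 292.5 348.5 at z72: [-126.5  -76.6   72. ]
340 293.5 347.5 at z72: [-117.1  -76.6   72. ]
S [263 211   8  14 101] [266.6 218.1]
S [279 218   6   5  26] [281.7 219.8]
T [350 228   8  19 109] [353.2 236.7]
T [356 229  24  21 297] [370.3 241.2]
T [359 230   6   6  28] [361.3 232. ]
```

The pin is in line (yaw 0), and its top-view tip at about (352,228) matches the expected 20 mm before the lug. It needs y −3.5 and z −2 before inserting in slow steps.

Call:
drive_tool:
  series: [-1, 0, -3.5, 2, 0, 0, 0, -1, 0, 0, 0, 0, 0, 0, -1, 0, 0, 0, 0, 0, 0]
  force: 60

```text
t: 25.3
eef_pos: [0.4684, -0.2028, 0.0344]
tool_rot: [-0.0, -0.113, 0.994, 0.0]
contact_force: [-0.2, 0.3, -1.6]
gripper_width: 0.268
```

```bash
python3 w.py -130 -80 35.3
```

```text
t 25.3 clamp mm [-129.4  -79.7   34.4] jaw yaw off -0.0001 tool z [-0.  0. -1.] F [-0.1  0.4 -1.6] w 0.268
shift [ 0.6 -0.3 -0.9]
```

Call:
drive_tool:
  series: [-1, -8, 0, -0.9, 0, 0, 0, -1, -8, 0, 0, 0, 0, 0, -1, -8, 0, 0, 0, 0, 0, -1, -8, 0, 0, 0, 0, 0, -1, -4, 0, 0, 0, 0, 0, -1, 0, 0, 0, 0, 0, 0]

```text
t: 26.05
eef_pos: [0.5038, -0.1945, 0.0353]
tool_rot: [-0.0, -0.114, 0.994, -0.0]
contact_force: [-0.4, -0.6, -2.1]
gripper_width: 0.264
```

```bash
python3 w.py -49.5 -80 35.3
```

```text
t 26.05 clamp mm [-93.  -79.6  35.3] jaw yaw off 0.0005 tool z [-0. -0. -1.] F [-0.5 -0.5 -2.1] w 0.264
shift [-43.5  -0.4   0. ]
```

The tip is about 17 mm in and shows no force. Continuing.

Call:
drive_tool:
  series: [-1, -8, 0, 0, 0, 0, 0, -1, -8, 0, 0, 0, 0, 0, -1, -8, 0, 0, 0, 0, 0, -1, -8, 0, 0, 0, 0, 0, -1, -4, 0, 0, 0, 0, 0, -1, 0, 0, 0, 0, 0, 0]

```text
t: 26.8
eef_pos: [0.5388, -0.1864, 0.0353]
tool_rot: [-0.0, -0.114, 0.994, -0.0]
contact_force: [-0.7, 0.1, -1.8]
gripper_width: 0.265
```

```bash
python3 w.py -49.5 -80 35.3
```

```text
t 26.8 clamp mm [-57.  -79.6  35.3] jaw yaw off 0.0006 tool z [-0. -0. -1.] F [-0.7  0.3 -1.8] w 0.265
shift [-7.5 -0.4  0. ]
```

Call:
drive_tool:
  series: [-1, -4, 0, 0, 0, 0, 0, -1, -3, 0, 0, 0, 0, 0, -1, -2, 0, 0, 0, 0, 0, -1, -2, 0, 0, 0, 0, 0, -1, 0, 0, 0, 0, 0, 0]

```text
t: 27.42
eef_pos: [0.5442, -0.1851, 0.0344]
tool_rot: [-0.004, -0.112, 0.994, 0.001]
contact_force: [-12.2, -2.2, 3.2]
gripper_width: 0.267
```

```bash
python3 w.py -49.5 -80 35.3
```

```text
t 27.425 clamp mm [-51.5 -79.6  34.4] jaw yaw off -0.0018 tool z [-0.008  0.003 -1.   ] F [-12.4   0.6   3.2] w 0.267
shift [-2.  -0.4 -0.9]
```

Call:
drive_tool:
  series: [-1, -2, 0, -1, 0, 0, 0, -1, -2, 0, 0, 0, 0, 0, -1, 0, 0, 0, 0, 0, 0]

```text
t: 27.8
eef_pos: [0.5441, -0.1851, 0.0345]
tool_rot: [-0.008, -0.112, 0.994, 0.001]
contact_force: [-18.8, -3.4, 5.3]
gripper_width: 0.264
```

```bash
python3 w.py -49.5 -80 35.3
python3 - <<'E'
from h import *
from scipy.spatial.transform import Rotation as Ro
from station import bot
C=np.array([.5765,-.096,0]);Rc=Ro.from_euler("z",.227).as_matrix()
W=bot.read_camera("wrist");pickle.dump(W,open("w13.pkl","wb"));V=cv2.cvtColor(W["pixels"],cv2.COLOR_BGR2HSV);v0=V[230:290,321,2].astype(int);print(v0.tolist())
for r in(243,256,260):
    cc,v=ray(W,(321,r));print(r,[(Rc.T@(cc+v*(z-cc[2])/v[2]-C)*1e3).round(1).tolist() for z in(.048,.072)])
E
```

```text
t 27.8 clamp mm [-51.6 -79.5  34.5] jaw yaw off -0.0034 tool z [-0.015  0.005 -1.   ] F [-19.1   0.9   5.3] w 0.264
shift [-2.1 -0.5 -0.9]
[155, 155, 156, 156, 156, 156, 157, 156, 157, 158, 161, 158, 119, 111, 114, 115, 116, 117, 119, 119, 119, 119, 119, 120, 124, 140, 154, 168, 175, 176, 179, 181, 184, 187, 187, 187, 187, 187, 187, 186, 186, 186, 186, 186, 186, 186, 186, 186, 186, 187, 185, 187, 187, 187, 186, 186, 186, 186, 186, 186]
243 [[-76.3, -79.4, 48.0], [-82.8, -79.5, 72.0]]
256 [[-70.1, -79.4, 48.0], [-77.6, -79.5, 72.0]]
260 [[-68.2, -79.4, 48.0], [-76.0, -79.5, 72.0]]
```

The pin is home: hard stop, and the handle's rear face measures x≈-77 mm (-17-60). I'll relax the push, open part way, and lift clear.

Call:
drive_tool:
  series: [-1, 5, 0, 0, 0, 0, 0, 0.05, 0, 0, 0, 0, 0, 0, 0.05, 0, 0, 0, 0, 0, 0, 0.05, 0, 0, 0, 0, 0, 0, 0.05, 0, 0, -15, 0, 0, 0, 0.05, 0, 0, -30, 0, 0, 0, 0.05, 0, 0, -45, 0, 0, 0, 0.05, 0, 0, -45, 0, 0, 0, 0.05, 10, 40, -30, 0, 0, 0, 0.05, 10, 50, 0, 0, 0, 0, 0.05, 10, 50, 0, 0, 0, 0, 0.05, 10, 50, 0, 0, 0, 0]

```text
t: 29.35
eef_pos: [0.4662, -0.0068, 0.2026]
tool_rot: [0.001, -0.113, 0.994, 0.0]
contact_force: [0.6, 0.3, -0.1]
gripper_width: 0.531
```

Call:
drive_tool:
  series: [0.05, 10, 50, 0, 0, 0, 0, 0.05, 10, 50, 0, 0, 0, 0, 0.05, 0, 50, 0, 0, 0, 0, 0.05, 0, 0, 0, 0, 0, 0]

```text
t: 29.85
eef_pos: [0.4127, 0.1372, 0.2025]
tool_rot: [0.001, -0.117, 0.993, 0.001]
contact_force: [0.6, -0.3, 0.5]
gripper_width: 0.528
```

```bash
python3 w.py
python3 - <<'E'
from h import *
from scipy.spatial.transform import Rotation as Ro
from station import bot
C=np.array([.5765,-.096,0]);Rc=Ro.from_euler("z",.227).as_matrix();P=lambda d,x,y,z:proj(d,Rc@(np.array([x,y,z])*1e-3)+C)[0].round(1).tolist()
S,T=bot.read_camera("scene"),bot.read_camera("top");pickle.dump((S,T),open("p14.pkl","wb"))
print("handle centre top exp",P(T,-47,-80,72),"rod tip exp T",P(T,80,-80,92),"S",P(S,80,-80,92),"pipe ends T",P(T,-90,0,80),P(T,90,0,80))
m=mask(T,(5,150,80),(22,255,255),(330,215,375,255));k,l,st,ce=cv2.connectedComponentsWithStats(m);print([(s.tolist(),c.round(1).tolist()) for s,c in zip(st[1:],ce[1:]) if s[4]>30])
g=mask(T,(45,90,40),(90,255,255),(290,170,340,270));q=cv2.findNonZero(g).reshape(-1,2);print("stripe",q[q[:,1].argmin()],q[q[:,1].argmax()])
cv2.imwrite("pics/m14.png",np.hstack([cv2.resize(S["pixels"][175:295,230:390],(400,300),interpolation=2),cv2.resize(T["pixels"][155:275,250:410],(400,300),interpolation=2)]))
E
```

```text
t 29.85 clamp mm [-107.1  264.   202.5] jaw yaw off 0.0068 tool z [ 0.002  0.001 -1.   ] F [ 0.5 -0.5  0.5] w 0.528
handle centre top exp [354.6, 232.7] rod tip exp T [342.1, 175.0] S [267.8, 273.7] pipe ends T [323.4, 259.7] [305.3, 179.6]
[([347, 220, 16, 29, 310], [354.3, 234.3])]
stripe [306 182] [323 259]
```

View pics/m14.png

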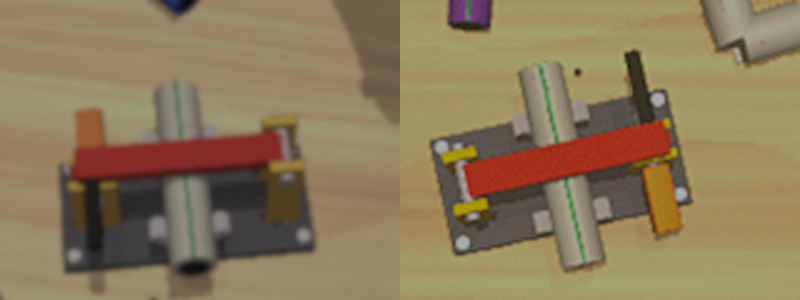

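The last picture shows the bar shut over the pipe, the pipe crossing both V-blocks evenly, and the pin handle up against the lug. I'll check the handle's rear-edge pixel before handing in.

Run:
```python
from h import *
from scipy.spatial.transform import Rotation as Ro
from station import bot
C=np.array([.5765,-.096,0]);Rc=Ro.from_euler("z",.227).as_matrix();P=lambda d,x,y,z:proj(d,Rc@(np.array([x,y,z])*1e-3)+C)[0].round(1).tolist()
S,T=pickle.load(open("p14.pkl","rb"))
for x in(-77,-81):print(x,"T rear z48",[P(T,x,y,48) for y in(-92,-68)],"z72",[P(T,x,y,72) for y in(-92,-68)],"S rear top",[P(S,x,y,72) for y in(-92,-68)])
m=mask(T,(5,150,80),(22,255,255),(340,222,375,256));print("T orange bbox",cv2.boundingRect(m),cv2.boxPoints(rect(m)).round(1).tolist())
m=mask(S,(2,140,80),(18,255,255),(250,205,285,240));k,l,st,ce=cv2.connectedComponentsWithStats(m);print("S orange",st[1:].tolist())
```

```text
-77 T rear z48 [[362.0, 245.6], [351.5, 248.0]] z72 [[363.0, 244.8], [352.4, 247.2]] S rear top [[259.4, 216.3], [270.1, 215.4]]
-81 T rear z48 [[362.4, 247.4], [351.9, 249.7]] z72 [[363.5, 246.6], [352.8, 249.0]] S rear top [[259.3, 214.8], [270.0, 214.0]]
T orange bbox (341, 222, 22, 27) [[341.0, 222.0], [354.79998779296875, 216.5], [365.8999938964844, 244.1999969482422], [352.1000061035156, 249.8000030517578]]
S orange [[259, 219, 26, 21, 186]]
```

```bash
python3 -c "
from station import bot
print(bot.get_obs()['t'],bot.hand_in())"
```

```text
the job is handed in; nothing more can be done
29.95 None
```

The job is done and handed in at t = 29.95 s of the 72 s allowed. I swung the bar back to its stop, laid the pipe in the V-blocks and swung the bar shut. I then pushed the pin in from the side away from the black handle until it was home, let go and withdrew.

**Last checks that agreed**
- **Bar:** it was pressed to a hard stop at about 25 N. Its rod measured y = -80.3 mm and z about 91 mm, against -80 and 92 mm.
- **Pipe:** both ends lie within about 2 pixels (roughly 4 mm) of the centred prediction in the top view.
- **Pin:** it went in with almost no force up to the hard stop. The rear face of its handle measured x about -77 mm, which is where it sits when home. After release, the top view puts it within about 1 mm of that.
- **Loose fittings:** I never went near them. I did not re-measure them at the end.

**What failed or disagreed**
- **First handle grasp:** it closed on nothing. The fingertips sit about 30–40 mm farther back along the tool than the reported position implies, so I allowed for that from then on.
- **Pin rear edge:** in the blurrier scene view it was about 3 pixels off the prediction, in the direction of the pin being further in.
- **Pin tip in the air:** my hand-picked two-view estimate was about 6 mm off sideways. I used the wrist view instead, and the easy insertion supported that.

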